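# Push the glue-nozzle carrier home and clamp it with the ball knob

### The arm

A 7-joint arm with a two-finger parallel gripper is mounted at the origin on the work surface. World frame = base frame: x ahead of the robot, y to its left, z up, the work surface at z = 0. Lengths are in m, angles in rad, forces in N, time in s.
With the tool pointing down it reaches from about 0.35 to 0.9 m from the base axis. Payload 8.1 kg.
Tool frame: the origin (TCP) lies midway between the tips of the shut fingers; the grasp point (between the pads) lies 19 mm behind it; z points along the fingers, y is the line along which they close (so a half turn about z gives the same grasp; the last joint's range is limited). The gripper opens to 85 mm and grips with 20 to 120 N. Pads are 22 mm wide; open, the fingers measure 114 mm over their backs; the gripper's body (76 mm by 85 mm) begins 54 mm behind the grasp point. The pads swing forward as they close: fully open they stand 13 mm farther back than shut.
Start: joints at [-1.364, 0.434, 0.025, 1.573, -0.012, 1.134, -0.075], TCP at [0.191, 0.595, 0.206] pointing down, gripper open.
Joint ranges: [-2.62, 2.62], [-0.44, 2.09], [-1.27, 1.32], [0.08, 2.57], [-1.32, 4.46], [0.12, 2], [-2.74, 2.74]. Speed limits (rad/s): [2.22, 2.22, 3.01, 3.01, 3.14, 3.14, 3.14].

### API

Orientations are given as a rotation vector (axis times angle).
In Python, from rig import manip, imaging gives the robot as it stands.
- The arm moves only by the tool step_arm, never from a script. Its argument "series" is one flat list of numbers, 5 for each row, row after row: the shift along the tool's x, y, z in cm, then the turn about the tool's z in rad, then the closure, from 0 (fully open) to 1 (shut). A call has 1 to 8 rows; each row is the pose to reach, as a shift and turn from the pose commanded when the call began, along the tool's axes at that moment; what a row does not reach only later rows make up. A row lasts 1/10 s, in which the tool goes at most 50 mm and 8.59 degrees, less where a joint would pass 70% of its speed; a pose out of reach is approached as far as the arm can. A call with a gripper value outside its range is refused whole. The fingers move at their own pace and stop on an object; the grip force is fixed at half the most. Time passes only in rows, so rows that repeat a pose let the fingers close. It gives the time, the measured TCP pose, the force, the opening and the grip force at its end, in the units of the state.
- manip.state(): the state, without advancing time (a new reading comes with each control period).
- imaging.capture(name): name is "scene" or "top"; returns the picture (420x560x3 uint8, blue, green, red); there is no depth.
- imaging.calibration(name): a dict with "mtx" (3x3 intrinsics, pixels), "rvec" (rotation vector, rad) and "tvec" (3), from world to camera coordinates, as OpenCV has them. Camera axes: x right, y down, z forward; pixel columns grow to the right and rows downward; lengths in m; the calibration is good to about 2 mm. A picture is of the moment at which its call begins. calibration takes no time and is no camera call.
- manip.close_job(): hands the job in; it is judged then, once.
Trained networks look in the newest picture that a camera, given by its name, has taken for a name from the list of things; names that differ only in an ending like _2 or _b are one class to them, and where a whole thing is asked for, a point or a joint stands for the part that bears it (a point fixed in the world has none). Each returns a list of dicts, best first, with "score" (0 to 1); they miss things now and then, are a little off and sometimes report something else, mostly with a low value. They report only what shows in the picture. A call takes as long as a camera call.
- imaging.trace(label, camera): "region" (420x560 bool, what is visible of it) and "rect" ([left, top, right, bottom] in pixels, round what is visible of it).
- imaging.place_of(label, camera): "xy" ([column, row] in pixels: a listed point, or the origin of a listed thing).
The state is a dict: "time": time; "joint_pos": joint angles; "joint_vel": joint speeds; "joint_efforts": joint torques, N m; "tcp_pos": TCP position; "tool_rot": TCP orientation; "wrist_force": force on the tool from outside, world axes, zero at the start; "wrist_torque": the same for the moment, N m; "gripper_width": opening from 0.0 (shut) to 1.0 (fully open); "grasp_force": force on a finger pad.
Only numpy, scipy, OpenCV 4.12 (cv2) and the standard library are available. Lean on these libraries where they do the work, as an engineer would, in place of code of your own. Each camera call takes 0.05 s, during which the arm holds its last target. There are 200 camera calls.

### The job

The nozzle carrier sits part-way out of its receiver. Push it gently all the way in until its flange is flush against the stop plate, then turn the black ball knob of the bridge clamp clockwise until the carrier is held firmly, with about 45 N: the knob then turns some 0.11 N m harder than it did running free; do not overtighten it. Let go of the knob at the end and leave everything else on the bench as it lies.

Things in the scene. Friction and masses are not known exactly. Their poses are not given: they have to be found in the camera images.
- receiver_mouth (a point): Centre of the receiver's mouth, 47 mm above the bench, in the front face of the bright U-shaped stop plate (top 60 mm above the bench): where the middle of the flange's rear face lies when home. x axis: the way in, level; z up. The receiver is a dark channel, 26 mm wide inside, on a bolted base plate 170 x 120 x 20 mm reaching from 10 mm before this point to 160 mm past it.
- carrier_flange (a point): Centre of the rear face of the carrier's flange, the face that must meet the stop plate (x along the shank, inwards). In front of this point: a bright flange 46 wide x 30 high x 8 mm thick, then a black grip block 34 wide x 26 high x 24 mm long; all centred on this height, 47 mm above the bench. It starts 12 to 32 mm short of home.
- carrier: The nozzle carrier (0.4 to 0.7 kg); origin 15 mm below point carrier_flange, same axes. Its bright steel shank, 24 wide x 22 high x 110 mm long, lies in the greased channel with 1 mm play each side and slides with a drag of 1 to 3 N; a brass nozzle sits on the inner end.
- grip_end (a point): Middle of the outer end face of the carrier's black grip block (34 wide x 26 high), the place to push: 32 mm before point carrier_flange, 47 mm above the bench. Axes as the carrier's.
- stop_plate: Bright U-shaped plate, 6 mm thick, on the front of the receiver, against which the flange seats. Its origin lies on the bench, 40 mm further in than its front face. More than 40 N from the carrier counts as slamming.
- clamp: Bridge clamp bolted over the receiver: two posts and a bright crossbar 40 x 98 mm, top 104 mm above the bench; through it runs the upright quick-travel clamp screw, ball knob on top, sprung round foot below. Origin on the bench, on the screw's axis; x as the receiver's. The foot starts 2 to 8 mm above the shank (not measured) and does not spin with the knob.
- bush_top (a point): Top of the brass bush on the screw's axis, 112 mm above the bench (fixed). Above it a 12 mm screw (18 mm wide under the ball) carries the knob: a smooth black ball 40 mm across, centre 42 to 48 mm above this point at the start, about 38 mm when tight; a white dot near its top turns with it. Polished (friction 0.3): hold it at its widest with 60 N or more, or it slips.
- crossbar (a point): Point on the screw's axis, 94 mm above the bench. Feel of the knob: clockwise from above sinks it 16 mm a turn. Steady friction of 0.18 N m opposes turning either way and holds it where it is left. Once the foot bears, each radian adds about 50 N of clamping force, and each 10 N pushes back on the knob (anticlockwise) with 0.025 N m. Firm is 30 to 60 N; above 80 N marks the shank.
- spare_at (a point): Bystander, leave alone: spare nozzle carrier, same make as the one in the receiver, lying on the bench; point at the middle of its flange's rear face.
- spanner_at (a point): Bystander, leave alone: steel spanner 170 mm long lying on the bench.
- hexkey_at (a point): Bystander, leave alone: dark L-shaped hex key, 100 x 28 mm, lying beside the receiver.
- nozzle_a_at (a point): Bystander, leave alone: brass nozzle 24 mm across, 34 mm tall, standing beside the receiver.
- nozzle_b_at (a point): Bystander, leave alone: second brass nozzle, the same.
- grease_at (a point): Bystander, leave alone: white grease jar with a red lid, 64 mm across, 75 mm tall.
- partsbin_at (a point): Bystander, leave alone: open blue parts bin 140 x 100 x 45 mm.

How it is judged:
On the way, in this order (a step that is already met when the one before it is completed fails the run):
1. the carrier is pushed home (flange within 2 mm of the stop plate) while the clamp is still loose (x of carrier_flange in the frame of receiver_mouth above -0.002 m and distance between carrier_flange and receiver_mouth below 0.004 m and contact force between carrier and clamp below 5 N), for 0.2 s.
2. the ball knob has clamped the carrier with at least 30 N (contact force between carrier and clamp above 30 N), for 0.2 s.
At the end, for the whole second after the job is handed in: The carrier is fully home, its flange within 2 mm of the stop plate, and the clamp presses on it with 30 to 60 N; the knob has been let go and everything is at rest (x of carrier_flange in the frame of receiver_mouth above -0.002 m and distance between carrier_flange and receiver_mouth below 0.004 m and contact force between carrier and clamp between 30 and 60 N and linear speed of carrier below 0.01 m/s); the robot touches nothing.
It fails at once if the clamp is overtightened: more than 80 N on the carrier (contact force between carrier and clamp above 80 N).
It fails at once if the carrier is slammed into the stop plate: more than 40 N (contact force between carrier and stop_plate above 40 N).
It fails at once if another thing on the bench is moved by more than 20 mm (distance of any of spare_at, spanner_at, hexkey_at, nozzle_a_at, nozzle_b_at, grease_at, partsbin_at from where it was at the start of the episode above 0.02 m).
It also fails if it takes over 72 s, if anything falls off the work surface, if the arm or the gripper's body presses on something with over 40 N, if the wrist force passes 120 N, or if a joint passes its speed limit or range.

## Working session

There is one attempt and no reset: what is moved stays moved. The work goes in short steps, Python scripts to look and compute and a tool call to move; the robot and the scene stay as the last step left them, time stands still between calls to the robot, and variables do not carry over. Pictures are saved under pics/ and viewed, at most 10 in all, crops included, and the job is handed in when it is done.

Besides the shell and the picture viewer there is one more tool, called after ">>>" as name(argument=value, ...) on one line, values as JSON. step_arm: Moves the arm, as the interface text tells. Its arguments: {"type":"object","properties":{"series":{"type":"array","items":{"type":"number"}}},"required":["series"]}

```bash
mkdir -p pics; ls
cat > h.py <<'E'
from rig import manip, imaging
import numpy as np, cv2
from scipy.spatial.transform import Rotation as R
def ray(cam,uv):
    c=imaging.calibration(cam);K=np.array(c['mtx']);Rm=R.from_rotvec(np.ravel(c['rvec'])).as_matrix();t=np.ravel(c['tvec'])
    d=Rm.T@np.linalg.inv(K)@np.array([uv[0],uv[1],1.]);return -Rm.T@t,d
def at(cam,uv,z):
    o,d=ray(cam,uv);return o+d*(z-o[2])/d[2]
def proj(cam,p):
    c=imaging.calibration(cam);return cv2.projectPoints(np.array(p,float).reshape(-1,3),np.array(c['rvec'],float),np.array(c['tvec'],float),np.array(c['mtx'],float),None)[0].reshape(-1,2)
def tri(uv1,uv2):
    A=[];b=[]
    for cam,uv in(('scene',uv1),('top',uv2)):
        o,d=ray(cam,uv);d=d/np.linalg.norm(d);P=np.eye(3)-np.outer(d,d);A.append(P);b.append(P@o)
    return np.linalg.lstsq(np.vstack(A),np.hstack(b),rcond=None)[0]
def to_tool(v):
    return R.from_rotvec(manip.state()['tool_rot']).inv().apply(v)*100
E
cat > m.py <<'E'
from h import *
np.set_printoptions(precision=4,suppress=True)
for c in('scene','top'):
    cv2.imwrite(f'pics/{c}0.png',imaging.capture(c)); print(c,'cam at',ray(c,(0,0))[0])
Z=dict(receiver_mouth=.047,carrier_flange=.047,grip_end=.047,carrier=.032,stop_plate=0,clamp=0,bush_top=.112,crossbar=.094,spare_at=.02,spanner_at=.005,hexkey_at=.005,nozzle_a_at=.017,grease_at=.04,partsbin_at=.02)
for n,z in Z.items():
    for c in('scene','top'):
        for r in imaging.place_of(n,c)[:2]: print(n,c,np.round(r['xy'],1),round(r['score'],2),at(c,r['xy'],z))
s=manip.state();print({k:np.round(v,3) for k,v in s.items()}); print(R.from_rotvec(s['tool_rot']).as_matrix())
E
python3 m.py
```

```text
pics
scene cam at [ 1.2807 -0.3418  0.9107]
top cam at [0.4033 0.001  1.3503]
receiver_mouth scene [292.9 223.3] 0.85 [0.523  0.0161 0.047 ]
receiver_mouth top [271.8 216.8] 0.82 [0.5111 0.0206 0.047 ]
carrier_flange scene [292.4 215. ] 0.66 [0.4929 0.0284 0.047 ]
carrier_flange top [268.7 224.1] 0.86 [0.4878 0.0304 0.047 ]
grip_end scene [289.7 203. ] 0.7 [0.4451 0.0418 0.047 ]
grip_end scene [298.9 233.5] 0.2 [0.5643 0.0149 0.047 ]
grip_end top [266.1 237.8] 0.58 [0.4443 0.0384 0.047 ]
carrier scene [293.  218.9] 0.53 [0.4942 0.0298 0.032 ]
carrier top [269.4 228.8] 0.82 [0.4737 0.0284 0.032 ]
stop_plate scene [289.4 213.9] 0.28 [0.4422 0.0424 0.    ]
stop_plate top [272.9 213.4] 0.63 [0.5263 0.0177 0.    ]
stop_plate top [278.8 186.7] 0.23 [ 0.6155 -0.0016  0.    ]
clamp scene [294.5 253.9] 0.92 [ 0.5886 -0.0088 -0.    ]
clamp top [280.  192.9] 0.83 [ 0.5947 -0.0056  0.    ]
clamp top [277.  191.2] 0.46 [0.6004 0.0044 0.    ]
bush_top scene [299.6 228.5] 0.69 [ 0.6035 -0.0031  0.112 ]
bush_top scene [287.9 205.5] 0.4 [0.5148 0.0046 0.112 ]
bush_top top [278.1 185.7] 0.94 [0.601  0
[... 1028 characters left out ...]
 336.9] 0.69 [ 0.6924 -0.4154  0.02  ]
partsbin_at top [402.  161.4] 0.84 [ 0.6983 -0.4094  0.02  ]
{'time': np.float64(1.5), 'joint_pos': array([-1.364,  0.435,  0.025,  1.573, -0.012,  1.134, -0.075]), 'joint_vel': array([-0.   ,  0.   , -0.002,  0.   , -0.   , -0.001, -0.001]), 'joint_efforts': array([  0.   , -67.028,   1.024, -31.656,   0.015,   0.002,  -0.   ]), 'tcp_pos': array([0.191, 0.595, 0.206]), 'tool_rot': array([0.485, 3.104, 0.   ]), 'wrist_force': array([-0.529, -0.811, -0.358]), 'wrist_torque': array([-0.002,  0.008, -0.038]), 'grasp_force': np.float64(0.0), 'gripper_width': np.float64(0.997)}
[[-0.9524  0.3049  0.    ]
 [ 0.3049  0.9524  0.    ]
 [-0.      0.     -1.    ]]
```

Run:
```python
from h import *
a=cv2.imread('pics/scene0.png')[150:300,220:370];b=cv2.imread('pics/top0.png')[140:280,200:340]
cv2.imwrite('pics/c0.png',np.hstack([cv2.resize(a,(400,400),interpolation=2),cv2.resize(b,(400,400),interpolation=2)]))
```

```text
(no output)
```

View pics/c0.png

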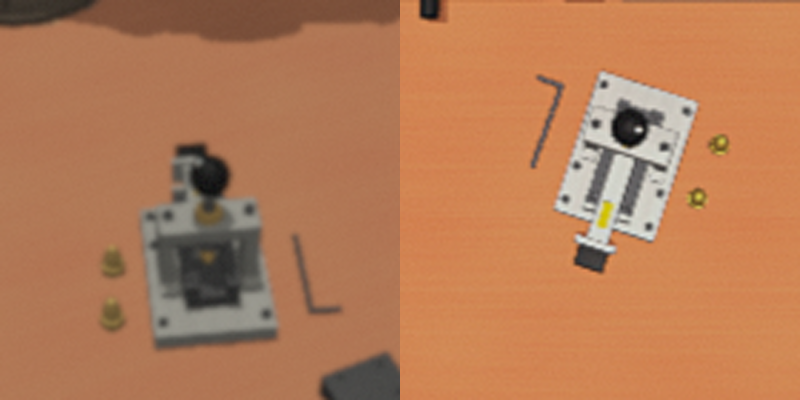

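View pics/scene0.png

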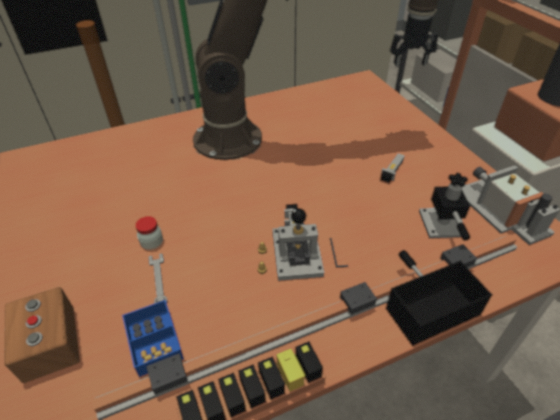

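The scene crop shows the black knob at about (298, 216). The top crop shows it at (280.5, 184), with the grip block at (267, 231) and the base plate corners around (271,165), (304,176), (289,224), (254,213.5). The hex key and nozzles lie clear to either side.

```bash
cat > f.py <<'E'
from h import *
from scipy.optimize import least_squares
np.set_printoptions(precision=4,suppress=True)
cs={}
for c,box in(('scene',(275,195,320,232)),('top',(262,172,298,197))):
    im=imaging.capture(c);x0,y0,x1,y1=box
    m=(im[y0:y1,x0:x1].max(2)<55).astype(np.uint8)
    m=cv2.morphologyEx(m,cv2.MORPH_OPEN,np.ones((5,5),np.uint8))
    n,l,st,ce=cv2.connectedComponentsWithStats(m)
    for i in range(1,n): print(c,st[i],ce[i]+[x0,y0])
    cs[c]=ce[1+st[1:,4].argmax()]+[x0,y0]
print('ball',tri(cs['scene'],cs['top']))
obs=[('scene','m',(292.9,223.3)),('top','m',(271.8,216.8)),('scene','b',(299.6,228.5)),('top','b',(278.1,185.7))]
cor=[(271.05,165.2),(303.95,175.7),(289.25,224.35),(254.25,213.5)]
P=[at('top',c,.02)[:2] for c in cor];print('corners',P)
ctr=np.mean(P,0);d=P[0]-P[3]+P[1]-P[2];u=d/np.linalg.norm(d)
print('yaw deg',np.degrees(np.arctan2(u[1],u[0])),'len',np.linalg.norm(d)/2,'wid',np.linalg.norm(P[0]-P[1]),'mouth',ctr-u*.075)
n=np.array([-u[1],u[0]])
for q in [(.523,.0161),(.5111,.0206),(.4929,.0284),(.4878,.0304),(.4451,.0418),(.4443,.0384),(.6035,-.0031),(.601,.0008)]: 
    v=np.array(q)-(ctr-u*.075);print(q,'along,across',v@u,v@n)
E
python3 f.py
```

```text
scene [ 17  15  13  14 138] [298.3551 216.4855]
top [13  9  5  7 35] [277. 184.]
ball [ 0.5984 -0.      0.1493]
corners [array([0.684 , 0.0242]), array([ 0.6492, -0.0842]), array([ 0.4889, -0.0357]), array([0.524 , 0.0781])]
yaw deg -17.729758974598347 len 0.1681940000328783 wid 0.1138446306422096 mouth [0.5151 0.0184]
(0.523, 0.0161) along,across 0.008248705419413284 0.00019520790795936186
(0.5111, 0.0206) along,across -0.004456460732578333 0.0008575922754432495
(0.4929, 0.0284) along,across -0.024167340380671254 0.0027447127004283918
(0.4878, 0.0304) along,across -0.029634163576148405 0.0030966276750925793
(0.4451, 0.0418) along,across -0.07377767768295568 0.0009518287795996115
(0.4443, 0.0384) along,across -0.07350428583118769 -0.0025303051775288216
(0.6035, -0.0031) along,across 0.09077216660606068 0.006421631743188033
(0.601, 0.0008) along,across 0.0872032494886229 0.009375075598902908
```

```bash
cat > g.py <<'E'
from h import *
np.set_printoptions(precision=4,suppress=True)
im=imaging.capture('top')
big=cv2.resize(im[150:250,235:325],None,fx=8,fy=8,interpolation=cv2.INTER_CUBIC)
hsv=cv2.cvtColor(big,cv2.COLOR_BGR2HSV)
m=((hsv[...,1]<70)&(hsv[...,2]>60)).astype(np.uint8)
m=cv2.morphologyEx(m,cv2.MORPH_CLOSE,np.ones((60,60)));mo=cv2.morphologyEx(m,cv2.MORPH_OPEN,np.ones((150,150)))
ct=max(cv2.findContours(m*0+mo,0,1)[0],key=cv2.contourArea)
bx=cv2.boxPoints(cv2.minAreaRect(ct))
W=np.array([at('top',(b+.5)/8-.5+[235,150],.02)[:2] for b in bx]);print('plate box',W, [np.linalg.norm(W[i]-W[i-1]) for i in range(4)],[np.degrees(np.arctan2(*(W[i]-W[i-1])[::-1])) for i in range(4)])
cv2.drawContours(big,[bx.astype(int)],0,(0,255,0),1)
dark=((big.max(2)<45)).astype(np.uint8);dark=cv2.morphologyEx(dark,cv2.MORPH_OPEN,cv2.getStructuringElement(2,(31,31)))
for c in cv2.findContours(dark,0,1)[0]:
    (x,y),r=cv2.minEnclosingCircle(c);cv2.circle(big,(int(x),int(y)),int(r),(0,0,255),1);p=(np.array([x,y])+.5)/8-.5+[235,150];print('dark',p,r/8,at('top',p,.157),at('top',p,.047),cv2.minAreaRect(c))
for c in('scene','top'):
    imaging.capture(c)
    for l in('carrier','stop_plate','clamp'):
        for r in imaging.trace(l,c)[:1]:
            pts=np.argwhere(r['region'])[:,::-1];print(c,l,round(r['score'],2),r['rect'],pts.mean(0),len(pts))
            if c=='top':
                v=cv2.fitLine(pts.astype(np.float32),2,0,.01,.01).ravel();a=at(c,v[2:]+20*v[:2],.058);b=at(c,v[2:]-20*v[:2],.058);print('  line',a,b,np.degrees(np.arctan((a-b)[1]/(a-b)[0])))
cv2.imwrite('pics/g.png',cv2.resize(big,(540,600)))
E
python3 g.py
```

```text
plate box [[ 0.6676  0.0632]
 [ 0.668  -0.0674]
 [ 0.4943 -0.0668]
 [ 0.4941  0.0619]] [np.float64(0.17352093335886906), np.float64(0.13052638654434887), np.float64(0.17369684436934682), np.float64(0.12868726862638377)] [np.float64(0.4287413635637161), np.float64(-89.80484873258358), np.float64(179.82180995146516), np.float64(90.11782963347852)]
dark [279.8125 184.125 ] 6.323641300201416 [ 0.5985 -0.0042  0.157 ] [ 0.6165 -0.0047  0.047 ] ((355.2937316894531, 275.0582275390625), (78.25372314453125, 98.57403564453125), 12.847704887390137)
scene carrier 0.63 [285.7, 204.7, 300.5, 250.0] [290.2381 219.0119] 168
scene clamp 0.68 [278.5, 206.6, 319.1, 258.3] [297.8228 232.9446] 1191
top carrier 0.64 [261.8, 200.1, 277.1, 235.5] [271.488  216.0301] 332
  line [0.5733 0.0022 0.058 ] [0.4525 0.0404 0.058 ] -17.534318618510294
top clamp 0.84 [262.0, 179.0, 301.8, 202.0] [280.0923 187.4145] 509
  line [ 0.5847 -0.0662  0.058 ] [0.6236 0.0552 0.058 ] 72.22818899753165
```

View pics/g.png

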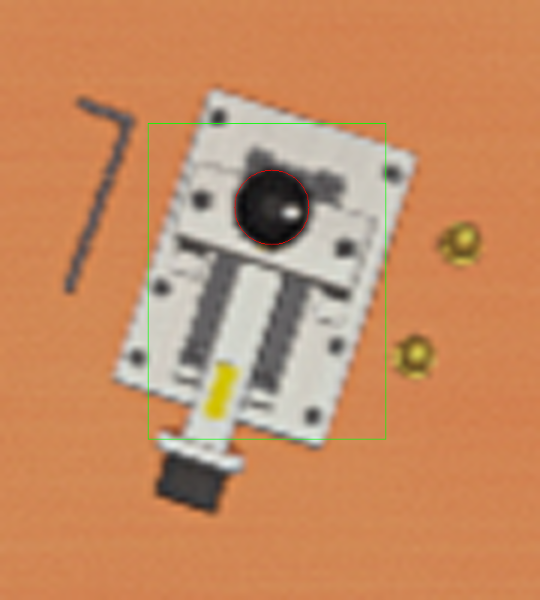

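Three measurements agree on a yaw of about -17.7°, so tool -x is already the push direction and no turn is needed. I'm moving behind the grip with the fingers shut.

>>> step_arm(series=[-5,-6,0,0,1,-10,-12,1,0,1,-15,-18,2,0,1,-20,-24,3,0,1,-25,-30,4,0,1,-30,-36,5,0,1,-34,-41,6,0,1,-36.9,-44.9,7,0,1])

```text
time: 2.85
tcp_pos: [0.3394, 0.2249, 0.1633]
tool_rot: [0.484, 3.103, 0.002]
wrist_force: [0.9, -0.6, 0.0]
gripper_width: -0.001
grasp_force: 0.0
```

>>> step_arm(series=[0,0,0,0,1,0,0,0,0,1,0,0,0,0,1,0,0,0,0,1])

```text
time: 3.25
tcp_pos: [0.3385, 0.2279, 0.1633]
tool_rot: [0.481, 3.104, 0.001]
wrist_force: [0.4, -0.0, 0.2]
gripper_width: -0.001
grasp_force: 0.0
```

>>> step_arm(series=[-4,-5,2,0,1,-8,-10,4,0,1,-11.7,-14.4,6,0,1,-11.7,-14.4,6,0,1,-11.7,-14.4,6,0,1,-11.7,-14.4,6,0,1,-11.7,-14.4,6,0,1])

```text
time: 3.95
tcp_pos: [0.4063, 0.0553, 0.1033]
tool_rot: [0.481, 3.105, 0.001]
wrist_force: [-0.0, -0.1, 0.0]
gripper_width: 0.001
grasp_force: 0.0
```

```bash
cat > w.py <<'E'
from h import *
import sys
np.set_printoptions(precision=4,suppress=True)
s=manip.state();p=s['tcp_pos'];Rm=R.from_rotvec(s['tool_rot']).as_matrix()
u=np.array([.9525,-.3045]);n=np.array([.3045,.9525]);v=p[:2]-[.5151,.0184]
print(s['time'],p,'along/across mm',v@u*1e3,v@n*1e3,'yaw(-x)',np.degrees(np.arctan2(-Rm[1,0],-Rm[0,0])),'tilt',Rm[:,2],'j',s['joint_pos'],s['wrist_force'],s['wrist_torque'])
E
python3 w.py
python3 - <<'E'
from h import *
for c in('scene','top'):
    im=imaging.capture(c)
    cr=im[150:270,225:345] if c=='scene' else im[160:280,210:330]
    globals()[c]=cv2.resize(cr,(400,400),interpolation=2)
cv2.imwrite('pics/p1.png',np.hstack([scene,top]))
E
```

```text
3.95 [0.4063 0.0553 0.1033] along/across mm -114.84898939801914 2.042415079048083 yaw(-x) -17.617976952903163 tilt [ 0.0001  0.0005 -1.    ] j [-0.5348  0.2227  0.3189  2.2158 -0.1063  0.7165  1.1203] [-0.0295 -0.1456  0.0409] [ 0.047  -0.0116  0.0086]
```

View pics/p1.png

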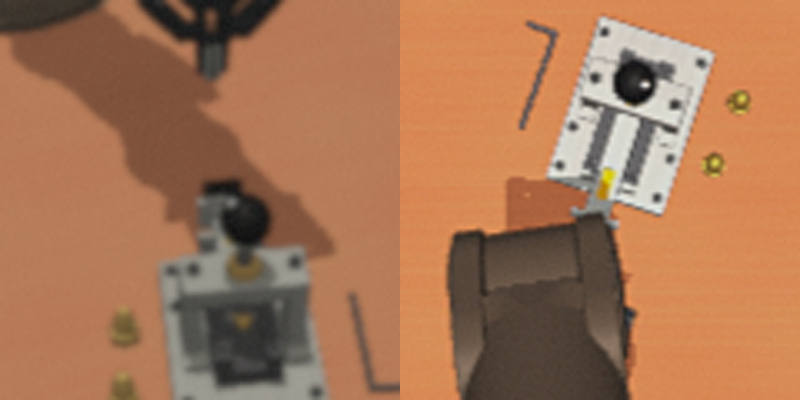

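The fingers hang shut behind the black block (scene crop, tip at 210,75) and line up with the carrier. Next I go down and creep forward.

>>> step_arm(series=[0,0,3,0,1,0,0,6,0,1,0,0,6.2,0,1,-0.7,0,6.2,0,1,-1.2,0,6.2,0,1,-1.5,0,6.2,0,1,-1.8,0,6.2,0,1,-2,0,6.2,0,1])

```text
time: 4.85
tcp_pos: [0.4261, 0.0477, 0.0417]
tool_rot: [0.485, 3.103, 0.001]
wrist_force: [0.1, -0.4, -0.7]
gripper_width: -0.004
grasp_force: 0.0
```

>>> step_arm(series=[-0.2,0,0,0,1,-0.4,0,0,0,1,-0.6,0,0,0,1,-0.8,0,0,0,1,-1.0,0,0,0,1,-1.0,0,0,0,1])

```text
time: 5.45
tcp_pos: [0.4352, 0.0445, 0.0411]
tool_rot: [0.485, 3.104, -0.0]
wrist_force: [0.3, 0.6, -0.7]
gripper_width: -0.0
grasp_force: 0.0
```

>>> step_arm(series=[-0.2,0,0,0,1,-0.4,0,0,0,1,-0.6,0,0,0,1,-0.8,0,0,0,1,-0.8,0,0,0,1])

```text
time: 5.95
tcp_pos: [0.4428, 0.0421, 0.0412]
tool_rot: [0.485, 3.104, 0.0]
wrist_force: [-0.8, 0.1, 0.4]
gripper_width: 0.002
grasp_force: 0.0
```

>>> step_arm(series=[-0.15,0,0,0,1,-0.3,0,0,0,1,-0.45,0,0,0,1,-0.6,0,0,0,1])

```text
time: 6.35
tcp_pos: [0.4483, 0.0403, 0.0411]
tool_rot: [0.485, 3.104, 0.0]
wrist_force: [-0.3, -0.0, 1.4]
gripper_width: 0.002
grasp_force: 0.0
```

>>> step_arm(series=[-0.15,0,0,0,1,-0.3,0,0,0,1,-0.45,0,0,0,1,-0.6,0,0,0,1])

```text
time: 6.75
tcp_pos: [0.454, 0.0385, 0.0412]
tool_rot: [0.485, 3.104, 0.0]
wrist_force: [-0.0, 0.4, -0.6]
gripper_width: -0.001
grasp_force: 0.0
```

>>> step_arm(series=[-0.15,0,0,0,1,-0.3,0,0,0,1,-0.45,0,0,0,1,-0.6,0,0,0,1])

```text
time: 7.15
tcp_pos: [0.4597, 0.0367, 0.0411]
tool_rot: [-0.485, -3.104, -0.0]
wrist_force: [0.3, -0.5, -0.3]
gripper_width: 0.001
grasp_force: 0.0
```

```bash
python3 w.py
python3 - <<'E'
from h import *
for c in('scene','top'):
    im=imaging.capture(c)
    cr=im[180:270,265:355] if c=='scene' else im[160:280,210:330]
    globals()[c]=cv2.resize(cr,(400,400),interpolation=2)
    for l in('carrier_flange','receiver_mouth','grip_end'):
        for r in imaging.place_of(l,c)[:1]:print(c,l,r['xy'],r['score'],at(c,r['xy'],.047))
cv2.imwrite('pics/p2.png',np.hstack([scene,top]))
E
```

```text
7.15 [0.4597 0.0367 0.0411] along/across mm -58.305595311709745 0.5265915262900974 yaw(-x) -17.752650010560583 tilt [-0.  0. -1.] j [-0.4124  0.4066  0.2794  2.1606 -0.1951  0.5975  1.2682] [ 0.2735 -0.5346 -0.2579] [-0.0014 -0.0501 -0.0601]
scene carrier_flange [290.1, 212.7] 0.48 [0.4819066  0.02631638 0.047     ]
scene receiver_mouth [296.3, 223.0] 0.81 [0.52576246 0.02513625 0.047     ]
scene grip_end [290.0, 206.0] 0.46 [0.45684404 0.03739874 0.047     ]
top receiver_mouth [269.3, 216.9] 0.61 [0.51075922 0.02856036 0.047     ]
top grip_end [391.0, 212.1] 0.7 [ 0.5270227  -0.36068905  0.047     ]
```

View pics/p2.png

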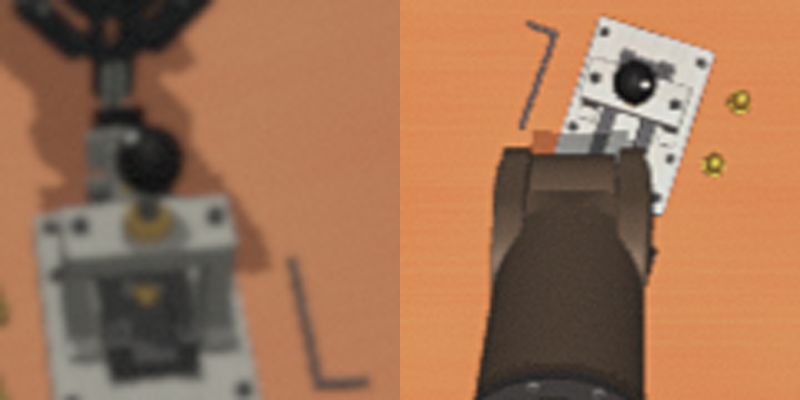

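The fingertips sit directly behind the block (scene crop 113,95), about 15 mm short of where I expect home. I'll creep from here.

>>> step_arm(series=[-0.12,0,0,0,1,-0.24,0,0,0,1,-0.36,0,0,0,1,-0.48,0,0,0,1,-0.6,0,0,0,1])

```text
time: 8.05
tcp_pos: [0.4655, 0.0348, 0.0411]
tool_rot: [0.485, 3.104, 0.0]
wrist_force: [0.6, -0.1, -0.5]
gripper_width: 0.0
grasp_force: 0.0
```

>>> step_arm(series=[-0.05,0,0,0,1,-0.1,0,0,0,1,-0.15,0,0,0,1,-0.2,0,0,0,1])

```text
time: 8.45
tcp_pos: [0.4672, 0.0342, 0.0411]
tool_rot: [-0.485, -3.104, -0.0]
wrist_force: [0.4, -1.4, 0.7]
gripper_width: -0.003
grasp_force: 0.0
```

```bash
python3 w.py
```

```text
8.45 [0.4672 0.0342 0.0411] along/across mm -50.415013795418446 0.5106463761875498 yaw(-x) -17.754656889505092 tilt [-0.0001  0.     -1.    ] j [-0.4028  0.4157  0.2791  2.1437 -0.1967  0.6057  1.2769] [ 0.3997 -1.4368  0.6553] [0.0211 0.0315 0.0026]
```

Run:
```python
from h import *
im=imaging.capture('scene');p=manip.state()['tcp_pos'];u=np.array([.9525,-.3045,0]);M=np.array([.5151,.0184,.06])+.002*np.array([.3045,.9525,0])
old=cv2.imread('pics/scene0.png')
q=np.vstack([p,p+u*.011,M,M-u*.008,M-u*.032])
uv=proj('scene',q);print(uv)
o=[]
for a in(old,im):
    b=cv2.resize(a[195:245,270:320],(400,400),interpolation=2)
    for i,c in zip(range(5),[(0,0,255),(0,128,255),(0,255,0),(255,255,0),(255,0,255)]):cv2.circle(b,tuple(((uv[i]-[270,195])*8).astype(int)),3,c,-1)
    o.append(b)
cv2.imwrite('pics/p3.png',np.hstack(o))
```

```text
[[290.49654238 210.10332564]
 [290.95270902 212.78423759]
 [293.22741598 217.81995428]
 [292.87311914 215.7768951 ]
 [291.82993064 209.76132962]]
```

View pics/p3.png

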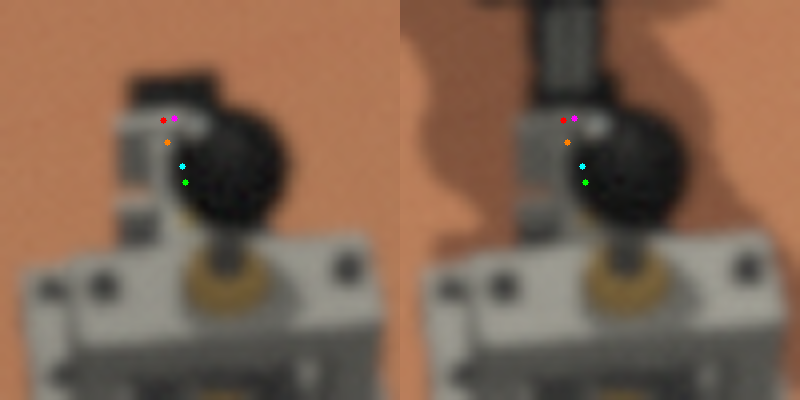

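Run:
```python
from h import *
np.set_printoptions(linewidth=200)
im=imaging.capture('scene').max(2);old=cv2.imread('pics/scene0.png').max(2)
for c in(286,287,288,290,292): print(c,'rows 198-226\n',old[198:226,c],'\n',im[198:226,c])
print('nozzle row profile c298, 236-252\n',old[236:254,298],'\n',im[236:254,298])
u=np.array([.9525,-.3045,0]);n=np.array([.3045,.9525,0]);M=np.array([.5151,.0184,.047])+.002*n
for g in(-.03,-.025,-.02,-.015,-.01,0):
    F=M+u*g; print(g,'flangeTopRear L',proj('scene',F+n*-.023+[0,0,.015])[0],'blocktop end',proj('scene',F-u*.032+[0,0,.013])[0],'bottom flange L',proj('scene',F-n*.023-[0,0,.015])[0])
```

```text
286 rows 198-226
 [178 178 177 175 175 162 132 102  90  91 103 122 128 108  87  83  83  83  86 101 128 147 138 110  85  75  73  90] 
 [ 61  62  61  68  76  82  80  73  66  65  75  89  97  92  87  84  84  83  82  91 103 111 103  93  77  67  62  88]
287 rows 198-226
 [176 177 177 177 174 155 115  72  55  58  82 114 125 107  90  87  83  81  84  97 124 144 137 108  83  70  69  90] 
 [ 43  43  46  52  52  57  57  50  42  42  62  81  95  91  87  83  82  82  81  88  99 107 103  89  79  65  60  90]
288 rows 198-226
 [177 176 176 176 172 154 108  59  39  45  80 114 127 109 105 102  98  95  94 103 120 135 130 105  82  76  74  97] 
 [60 59 59 60 61 62 59 56 42 33 56 83 91 90 90 87 85 83 84 87 95 99 96 86 76 67 66 95]
290 rows 198-226
 [177 177 178 176 171 152 101  53  36  47  89 126 129 117 116 114 103 100 101 102 108 115 125 125 124 127 123 130] 
 [ 65  63  67  69  69  67  66  59  42  39  65  91  96  92  92  85  74  72  75  77  79  85  88  91  91  91  96 116]
292 rows 198-226
 [177 178 176 175 168 141  92  44  32  46  85 116 117  93  70  51  40  36  36  41  48  64  88 114 138 142 144 143] 
 [ 
[... 403 characters left out ...]
[283.78283379 217.97364388]
-0.025 flangeTopRear L [283.92085245 211.63108855] blocktop end [290.77367892 203.67043481] bottom flange L [283.97183941 219.22007818]
-0.02 flangeTopRear L [284.11410118 212.88429627] blocktop end [290.98250992 204.87466259] bottom flange L [284.16193151 220.47367758]
-0.015 flangeTopRear L [284.30848344 214.14485482] blocktop end [291.19254018 206.08580587] bottom flange L [284.35311951 221.73450407]
-0.01 flangeTopRear L [284.50400922 215.41282907] blocktop end [291.40378004 207.3039244 ] bottom flange L [284.54541291 223.0026203 ]
0 flangeTopRear L [284.89853197 217.97128793] blocktop end [291.82993064 209.76132962] bottom flange L [284.93335447 225.56097639]
```

Run:
```python
from h import *
print(proj('scene',[[.4063,.0553,.1033],[.4063,.0553,.12],[.3,.3,0]]), 'state p2',proj('scene',[[.4597,.0367,.0411]]),proj('scene',[[.4672,.0342,.0411],[.4672,.0342,.0601]]))
print(np.round(proj('top',[[.4063,.0553,.1033]]),1))
for l in ('grip_end','carrier_flange','carrier','receiver_mouth','stop_plate'):
    print(l,[(np.round(r['xy'],1),round(r['score'],2)) for r in imaging.place_of(l,'scene')[:2]])
```

```text
[[288.48390573 178.87730595]
 [288.4987722  174.35538642]
 [341.93966788 164.55193859]] state p2 [[290.17992371 208.18347462]] [[290.47036302 210.09192714]
 [290.50877133 205.26875403]]
[[259.9 249.8]]
grip_end [(array([289.7, 204.5]), 0.69)]
carrier_flange [(array([289.7, 212.8]), 0.46)]
carrier [(array([292.5, 215. ]), 0.54), (array([288.7, 206.6]), 0.18)]
receiver_mouth [(array([295.9, 224.4]), 0.97)]
stop_plate [(array([296. , 256.9]), 0.4)]
```

Run:
```python
from h import *
np.set_printoptions(linewidth=200)
a=cv2.resize(cv2.imread('pics/p1.png')[:,:400],(120,120),interpolation=cv2.INTER_AREA)
print(a[10:34,58:72].max(2))
```

```text
[[ 29  28  26  31  34  36  35  30  28  29  37  50  64  69]
 [ 45  31  29  30  30  30  32  28  28  32  54  85 109 117]
 [ 80  50  30  33  37  32  38  36  33  43  79 120 149 159]
 [113  70  39  40  48  48  54  54  47  57  97 141 169 179]
 [125  77  46  51  61  64  66  66  59  67 108 150 174 182]
 [127  78  51  58  70  68  68  69  60  70 110 152 176 182]
 [129  80  53  60  71  68  69  69  63  74 116 156 176 181]
 [131  84  54  61  71  69  68  69  64  80 122 160 176 182]
 [128  85  58  61  69  67  67  68  64  83 126 161 178 184]
 [123  85  58  61  69  67  68  70  67  85 127 162 178 182]
 [112  81  60  63  69  66  66  70  73  97 136 166 179 182]
 [111  89  71  72  71  65  66  79  98 124 154 173 181 183]
 [118 105  92  84  78  71  76  99 129 154 171 180 183 183]
 [125 120 113 102  93  90 100 123 152 171 180 183 184 183]
 [128 125 123 116 111 115 130 150 168 178 181 183 183 183]
 [127 128 127 125 123 129 147 164 176 182 182 182 183 182]
 [127 129 127 127 128 132 146 164 179 182 183 183 183 183]
 [126 126 127 126 126 128 138 156 173 180 184 183 184 182]
 [127 126 127 127 128 129 135 150 167 178 183 184 183 183]
 [127 130 131 131 132 134 144 156 170 179 183 184 183 182]
 [131 139 143 141 144 152 162 171 177 182 183 183 183 183]
 [133 145 155 159 164 171 176 180 182 182 183 183 183 182]
 [132 141 156 166 175 180 182 182 183 184 184 183 181 182]
 [127 132 144 159 172 180 183 183 182 184 183 182 183 182]]
```

The pictures show the fingertips about 20–25 mm higher than the reported TCP. They are passing just over the block, which explains the zero force. I'll back off, go lower and retry.

>>> step_arm(series=[1.5,0,0,0,1,3.5,0,0,0,1,4.5,0,0,0,1,4.7,0,0.5,0,1,4.7,0,1.3,0,1,4.7,0,1.9,0,1,4.7,0,1.9,0,1])

```text
time: 9.5
tcp_pos: [0.4225, 0.0482, 0.0211]
tool_rot: [-0.485, -3.103, 0.001]
wrist_force: [-0.1, -0.4, 0.3]
gripper_width: 0.001
grasp_force: 0.0
```

```bash
python3 w.py
python3 - <<'E'
from h import *
im=imaging.capture('scene');p=manip.state()['tcp_pos']
u=np.array([.9525,-.3045,0])
b=cv2.resize(im[185:235,265:315],(500,500),interpolation=2)
for v,c in zip(proj('scene',[p,p+u*.011,p+[0,0,.02]]),[(0,0,255),(0,128,255),(0,255,0)]):cv2.circle(b,tuple(((v-[265,185])*10).astype(int)),3,c,-1)
cv2.imwrite('pics/p4.png',b)
E
```

```text
9.5 [0.4225 0.0482 0.0211] along/across mm -97.2542734883287 0.1807590347443141 yaw(-x) -17.78281069773096 tilt [-0.0012 -0.0006 -1.    ] j [-0.4448  0.4025  0.2612  2.256  -0.2095  0.5059  1.2408] [-0.0759 -0.4253  0.3178] [-0.0332 -0.0104 -0.0191]
```

View pics/p4.png

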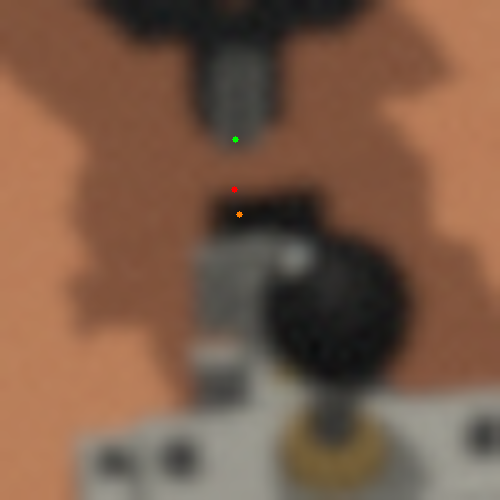

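The red dot marks the reported TCP, but the real tip shows at (235,142), about 20 mm higher or further back. The block is at (265,205). At this height a push meets the block in either case, so I'm creeping forward with an eye on the force.

>>> step_arm(series=[-0.4,0,0,0,1,-0.8,0,0,0,1,-1.2,0,0,0,1,-1.6,0,0,0,1,-2,0,0,0,1,-2.3,0,0,0,1,-2.5,0,0,0,1])

```text
time: 10.25
tcp_pos: [0.4466, 0.0408, 0.0222]
tool_rot: [0.485, 3.104, 0.0]
wrist_force: [0.3, -0.5, -0.5]
gripper_width: -0.001
grasp_force: 0.0
```

>>> step_arm(series=[-0.15,0,0,0,1,-0.3,0,0,0,1,-0.45,0,0,0,1,-0.6,0,0,0,1])

```text
time: 10.65
tcp_pos: [0.4514, 0.0392, 0.022]
tool_rot: [-0.484, -3.103, 0.0]
wrist_force: [-3.5, 1.0, 1.3]
gripper_width: 0.004
grasp_force: 1.7
```

>>> step_arm(series=[-0.15,0,0,0,1,-0.3,0,0,0,1,-0.45,0,0,0,1,-0.6,0,0,0,1])

```text
time: 11.05
tcp_pos: [0.4578, 0.0373, 0.0221]
tool_rot: [0.485, 3.104, 0.0]
wrist_force: [-2.7, 1.4, 1.2]
gripper_width: 0.001
grasp_force: 1.6
```

```bash
python3 w.py
python3 - <<'E'
from h import *
np.set_printoptions(linewidth=200)
im=imaging.capture('scene').max(2)
for c in(286,287,288,290,292): print(c,'rows 198-226',im[198:226,c])
print('nozzle',im[236:254,298])
E
```

```text
11.05 [0.4578 0.0373 0.0221] along/across mm -60.296385856051685 0.5475063649767007 yaw(-x) -17.75457034437289 tilt [ 0.      0.0001 -1.    ] j [-0.3984  0.4391  0.2606  2.1781 -0.2121  0.5475  1.2813] [-2.6616  1.419   1.2474] [ 0.1997  0.6426 -0.0154]
286 rows 198-226 [ 41  48  49  52  51  58  64  69  75  79  79  77  79  91 102 101  88  84  86  85  88  93  95  89  78  67  64  87]
287 rows 198-226 [ 32  42  48  49  51  54  54  55  52  49  47  45  52  76  98 101  88  84  81  85  87  94  94  88  79  68  62  90]
288 rows 198-226 [ 38  57  65  68  66  68  67  60  52  38  27  22  38  69  96 101  89  84  83  82  86  90  93  83  76  65  65  96]
290 rows 198-226 [ 51  63  65  65  64  67  65  60  48  33  25  24  37  61  82  85  76  71  70  69  74  81  86  91  89  85  87 110]
292 rows 198-226 [ 47  62  68  70  70  69  68  61  49  34  23  39  61  66  58  42  34  33  25  29  32  47  62  85 102 112 113 128]
nozzle [104  91  82  80  74  61  57  61  83 109 123 125 125 120 108  84  62  54]
```

Contact: 3 N of drag, and the flange has moved about 10 mm. Roughly 17 mm remain.

>>> step_arm(series=[-0.12,0,0,0,1,-0.24,0,0,0,1,-0.36,0,0,0,1,-0.48,0,0,0,1,-0.6,0,0,0,1,-0.7,0,0,0,1,-0.8,0,0,0,1])

```text
time: 11.8
tcp_pos: [0.4654, 0.0348, 0.0221]
tool_rot: [-0.485, -3.104, -0.0]
wrist_force: [-2.5, 1.5, 1.7]
gripper_width: 0.002
grasp_force: 1.6
```

>>> step_arm(series=[-0.07,0,0,0,1,-0.14,0,0,0,1,-0.21,0,0,0,1,-0.28,0,0,0,1,-0.35,0,0,0,1])

```text
time: 12.3
tcp_pos: [0.4687, 0.0338, 0.0221]
tool_rot: [0.485, 3.104, 0.0]
wrist_force: [-3.5, -0.1, 1.8]
gripper_width: 0.002
grasp_force: 1.6
```

```bash
python3 w.py
python3 - <<'E'
from h import *
np.set_printoptions(linewidth=200)
im=imaging.capture('scene').max(2)
for c in(286,287,288,290): print(c,'rows 198-226',im[198:226,c])
E
```

```text
12.3 [0.4687 0.0338 0.0221] along/across mm -48.855380964596655 0.5253162958247871 yaw(-x) -17.75412542813636 tilt [ 0.  0. -1.] j [-0.3849  0.4513  0.2604  2.1534 -0.213   0.5604  1.2925] [-3.4513 -0.0617  1.832 ] [ 0.1813  0.6672 -0.0471]
286 rows 198-226 [ 30  31  43  57  59  64  62  67  70  74  83  94  95  95  93  96 102 109 104  95  91  96  96  90  81  68  61  87]
287 rows 198-226 [ 31  28  31  35  40  42  47  50  50  54  58  61  60  59  58  61  80  98 101  90  87  94  97  88  78  68  61  90]
288 rows 198-226 [ 30  32  32  40  52  58  58  58  58  59  55  46  37  32  33  43  68  93 102  90  87  91  93  85  78  67  68  96]
290 rows 198-226 [ 30  30  34  51  65  68  66  66  65  65  61  44  34  20  26  34  50  70  75  69  74  84  88  91  92  91  91 112]
```

>>> step_arm(series=[-0.05,0,0,0,1,-0.1,0,0,0,1,-0.15,0,0,0,1,-0.2,0,0,0,1,-0.25,0,0,0,1])

```text
time: 12.85
tcp_pos: [0.4711, 0.033, 0.0221]
tool_rot: [-0.485, -3.104, -0.0]
wrist_force: [-3.6, 0.8, 1.8]
gripper_width: 0.001
grasp_force: 1.7
```

>>> step_arm(series=[-0.05,0,0,0,1,-0.1,0,0,0,1,-0.15,0,0,0,1,-0.2,0,0,0,1])

```text
time: 13.25
tcp_pos: [0.473, 0.0324, 0.0222]
tool_rot: [-0.485, -3.104, -0.0]
wrist_force: [-3.7, 1.0, 1.7]
gripper_width: 0.002
grasp_force: 1.7
```

>>> step_arm(series=[-0.04,0,0,0,1,-0.08,0,0,0,1,-0.12,0,0,0,1,-0.16,0,0,0,1])

```text
time: 13.65
tcp_pos: [0.4745, 0.032, 0.0221]
tool_rot: [-0.485, -3.104, -0.0]
wrist_force: [-2.7, 1.7, 2.3]
gripper_width: 0.003
grasp_force: 1.7
```

>>> step_arm(series=[-0.04,0,0,0,1,-0.08,0,0,0,1,-0.12,0,0,0,1,-0.15,0,0,0,1])

```text
time: 14.05
tcp_pos: [0.476, 0.0314, 0.0222]
tool_rot: [0.485, 3.104, 0.0]
wrist_force: [-3.5, 0.4, 1.6]
gripper_width: -0.002
grasp_force: 1.7
```

>>> step_arm(series=[-0.04,0,0,0,1,-0.08,0,0,0,1,-0.12,0,0,0,1,-0.15,0,0,0,1])

```text
time: 14.45
tcp_pos: [0.477, 0.0311, 0.0221]
tool_rot: [-0.484, -3.103, -0.0]
wrist_force: [-4.7, 1.6, 5.2]
gripper_width: -0.004
grasp_force: 2.8
```

```bash
python3 w.py
python3 - <<'E'
from h import *
np.set_printoptions(linewidth=200)
im=imaging.capture('scene').max(2)
for c in(286,287,288,290): print(c,'rows 198-226',im[206:228,c])
E
```

```text
14.45 [0.477  0.0311 0.0221] along/across mm -40.201942719141094 0.5101108822499457 yaw(-x) -17.74691518435001 tilt [-0.0007  0.0002 -1.    ] j [-0.3747  0.461   0.2601  2.1339 -0.2137  0.5712  1.301 ] [-4.675   1.5725  5.1531] [0.3979 1.0674 0.0194]
286 rows 198-226 [ 69  71  82  91  96 101 105 101  99  99 100 100 101 100  97  89  80  69  64  87 125 145]
287 rows 198-226 [ 45  48  56  60  65  68  72  70  66  68  79  93  98  99  95  89  80  67  64  91 126 149]
288 rows 198-226 [ 52  51  54  53  53  48  48  41  38  46  68  92  97  96  94  88  78  67  66  97 133 152]
290 rows 198-226 [ 71  72  70  67  60  48  35  30  19  32  51  71  80  82  89  92  93  89  88 114 141 155]
```

The force is rising and the move stopped short of its target, so it is at the stop. I'll add a little more press to be sure it is seated.

>>> step_arm(series=[-0.03,0,0,0,1,-0.06,0,0,0,1,-0.06,0,0,0,1,-0.06,0,0,0,1])

```text
time: 14.9
tcp_pos: [0.477, 0.0311, 0.0221]
tool_rot: [-0.484, -3.102, -0.0]
wrist_force: [-5.5, 2.5, 6.0]
gripper_width: 0.0
grasp_force: 3.4
```

It stalled at 0.477 with about 6 N: seated. Backing off, rising, and testing the direction of the turn.

>>> step_arm(series=[1,0,0,0,1,2.5,0,0,0,1,3,0,-4,0,0.5,3,0,-9,0,0,3,0,-14,-0.15,0,3,0,-18,-0.3,0,3,0,-18,-0.45,0,3,0,-18,-0.6,0])

```text
time: 15.7
tcp_pos: [0.4507, 0.0403, 0.2039]
tool_rot: [-0.463, 3.102, 0.001]
wrist_force: [-0.0, -0.3, -0.2]
gripper_width: 0.992
grasp_force: 0.0
```

```bash
python3 w.py
python3 - <<'E'
from h import *
np.set_printoptions(precision=4,suppress=True)
im=imaging.capture('top');imaging.capture('scene')
print('ball',tri((298.36,216.49),(279.81,184.1)))
B=cv2.resize(im[160:240,240:320],(400,400),interpolation=2)
s=imaging.capture('scene')
cv2.imwrite('pics/p5.png',np.hstack([cv2.resize(s[120:270,230:380],(400,400),interpolation=2),B]))
E
```

```text
15.7 [0.4507 0.0403 0.2039] along/across mm -67.95045593815986 1.2192878362317856 yaw(-x) 16.972910973326552 tilt [ 0.0052  0.0014 -1.    ] j [-0.4391  0.1459  0.2651  1.996  -0.0458  0.9998  1.7149] [-0.0322 -0.3218 -0.1865] [-0.0072 -0.0039  0.0206]
ball [ 0.5993 -0.0048  0.1516]
```

View pics/p5.png

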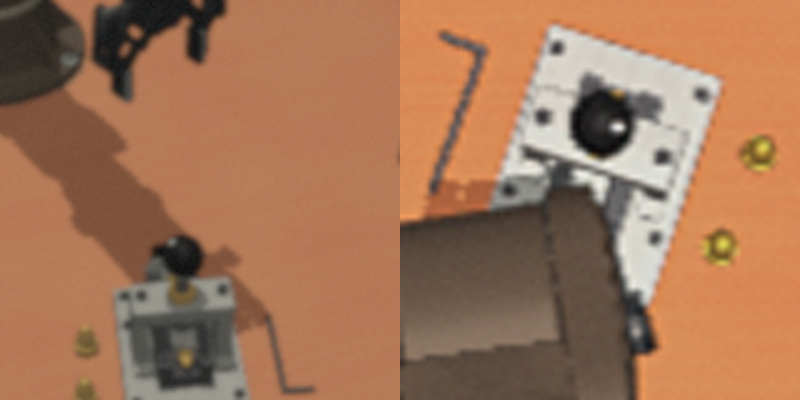

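Run:
```python
from h import *
p=np.array([.4507,.0403,.2039])
for dz in(0,.013,.02,.03,.04,.05): print(dz,proj('scene',p+[0,0,dz])[0])
im=imaging.capture('scene')
x0,y0=284,202
b=cv2.resize(im[202:236,284:318],None,fx=10,fy=10,interpolation=cv2.INTER_CUBIC)
m=(b.max(2)<62).astype(np.uint8);m=cv2.morphologyEx(m,cv2.MORPH_OPEN,cv2.getStructuringElement(2,(61,61)))
for c in cv2.findContours(m,0,1)[0]:
    q,r=cv2.minEnclosingCircle(c);print('circ',(np.array(q)+.5)/10-.5+[x0,y0],r/10,cv2.contourArea(c))
    M=cv2.moments(c);print((np.array([M['m10'],M['m01']])/M['m00']+.5)/10-.5+[x0,y0])
B=[.5985,-.0045]
for z in(.150,.154,.158,.162): print(z,proj('scene',[*B,z])[0],proj('top',[*B,z])[0])
```

```text
0 [290.33408846 160.92204365]
0.013 [290.36152803 156.94474907]
0.02 [290.37648626 154.77659261]
0.03 [290.39808162 151.64640097]
0.04 [290.41994792 148.47693726]
0.05 [290.44209029 145.26745776]
circ [297.41732788 216.43816833] 7.877352142333985 16247.5
[297.96717495 216.49663179]
0.15 [298.52589021 216.71639981] [279.88874636 184.5169602 ]
0.154 [298.55628297 215.56445283] [279.89537379 184.29912475]
0.158 [298.58683523 214.4064607 ] [279.9020449  184.07985371]
0.162 [298.61754823 213.24237573] [279.90876012 183.85913284]
```

The picture shows the open gripper up and left, with its tips at about (276,156) and (305,142). The base, carrier and knob are clear, and the nozzles and hex key are undisturbed. A turn about -z raises joint 7, so clockwise lowers it and there is plenty of room. Moving over the knob.

>>> step_arm(series=[-4,-2.7,0,-0.1,0,-8,-5.4,0,-0.2,0,-11,-7.4,0,-0.3,0,-12.9,-8.6,0,-0.4,0,-12.9,-8.6,0,-0.4,0,-12.9,-8.6,0,-0.4,0,-12.9,-8.6,0,-0.4,0])

```text
time: 16.6
tcp_pos: [0.5966, -0.0051, 0.2018]
tool_rot: [1.059, -2.957, -0.001]
wrist_force: [-0.4, 0.6, 0.1]
gripper_width: 1.001
grasp_force: 0.0
```

```bash
python3 w.py; python3 -c "
from h import *
s=manip.state();print('to ball, tool cm',to_tool(np.array([.599,-.0045,.116])-s['tcp_pos']))"
```

```text
16.6 [ 0.5966 -0.0051  0.2018] along/across mm 84.76377514276882 2.4156916384671905 yaw(-x) 39.39924172402929 tilt [-0.001   0.0001 -1.    ] j [-0.2555  0.3937  0.2444  1.6645 -0.1046  1.0972  2.2772] [-0.3977  0.6358  0.0573] [ 0.0058 -0.0434 -0.0533]
to ball, tool cm [-0.23202402 -0.11305722  8.58285131]
```

>>> step_arm(series=[-0.1,0,2,0,0,-0.2,-0.1,4,0,0,-0.2,-0.1,6,0,0,-0.2,-0.1,7.5,0,0,-0.2,-0.1,8.5,0,0,-0.2,-0.1,8.5,0,0,-0.2,-0.1,8.5,0,0])

```text
time: 17.3
tcp_pos: [0.5998, -0.0048, 0.1178]
tool_rot: [-1.062, 2.956, -0.0]
wrist_force: [0.1, -0.4, -0.4]
gripper_width: 0.996
grasp_force: 0.0
```

```bash
python3 w.py
python3 - <<'E'
from h import *
im=imaging.capture('scene');t=imaging.capture('top')
a=cv2.resize(im[180:250,265:335],(400,400),interpolation=2);b=cv2.resize(t[150:230,240:320],(400,400),interpolation=2)
p=manip.state()['tcp_pos']
for dz,c in((0,(0,0,255)),(.019,(0,255,0)),(.04,(255,255,0))):
    v=proj('scene',p+[0,0,dz])[0];cv2.circle(a,tuple(((v-[265,180])*400/70).astype(int)),3,c,-1)
cv2.imwrite('pics/p6.png',np.hstack([a,b]))
E
```

```text
17.3 [ 0.5998 -0.0048  0.1178] along/across mm 87.73812910348988 3.675838617493819 yaw(-x) 39.52330030924813 tilt [ 0.0006  0.0001 -1.    ] j [-0.2391  0.4805  0.2249  1.7558 -0.1301  0.9192  2.3009] [ 0.0622 -0.3521 -0.4375] [ 0.0229 -0.0289 -0.024 ]
```

View pics/p6.png

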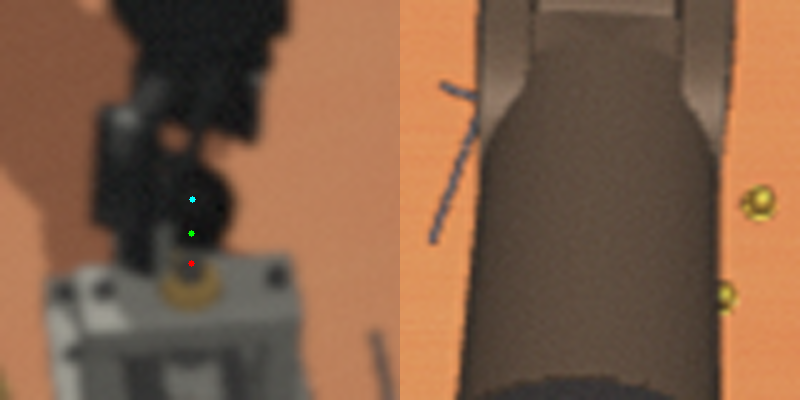

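The ball centre is at crop (195,205), close to TCP+38 mm, so z≈0.156. The near fingertip ends at about (115,228) and the far one at (245,140). The tips are therefore too high to straddle the equator, so I'm going about 17 mm lower, slowly.

>>> step_arm(series=[0,0,0.4,0,0,0,0,0.8,0,0,0,0,1.2,0,0,0,0,1.6,0,0,0,0,1.6,0,0])

```text
time: 17.9
tcp_pos: [0.5992, -0.0051, 0.1003]
tool_rot: [1.062, -2.955, -0.001]
wrist_force: [0.1, 0.3, 0.9]
gripper_width: 0.997
grasp_force: 0.0
```

```bash
python3 w.py
python3 - <<'E'
from h import *
im=imaging.capture('scene')
a=cv2.resize(im[175:245,265:335],(600,600),interpolation=2)
a=cv2.convertScaleAbs(a,alpha=1.8,beta=10)
p=manip.state()['tcp_pos']
for dz,c in((0,(0,0,255)),(.019,(0,255,0)),(.054,(255,255,0))):
    v=proj('scene',p+[0,0,dz])[0];cv2.circle(a,tuple(((v-[265,175])*600/70).astype(int)),3,c,-1)
cv2.imwrite('pics/p7.png',a)
E
```

```text
17.9 [ 0.5992 -0.0051  0.1003] along/across mm 87.25413507745189 3.27451784453629 yaw(-x) 39.53585244295637 tilt [-0.0013 -0.0001 -1.    ] j [-0.2348  0.5007  0.22    1.7721 -0.1358  0.8848  2.3062] [0.1111 0.3463 0.9366] [-0.0122 -0.0253 -0.0108]
```

View pics/p7.png

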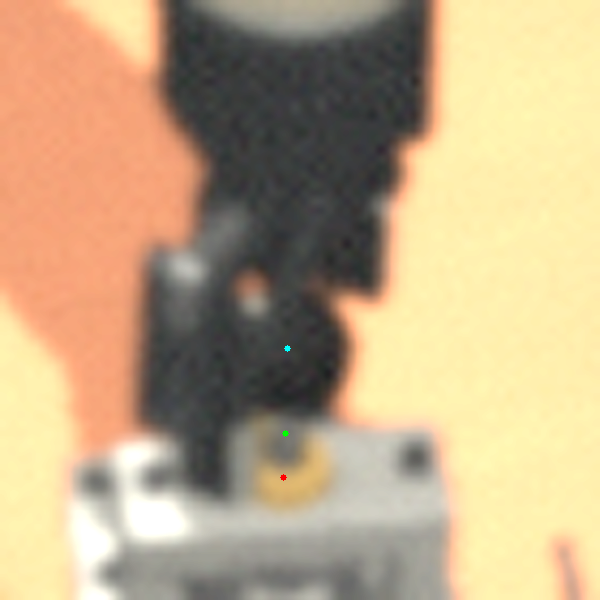

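The ball centre is near (290,350). The near fingertip ends at (212,490) and the far one at about (360,295), so their midpoint lies about 20 mm below the ball centre and the pads straddle the equator. Closing.

>>> step_arm(series=[0,0,0,0,0.4,0,0,0,0,0.5,0,0,0,0,1,0,0,0,0,1,0,0,0,0,1,0,0,0,0,1,0,0,0,0,1])

```text
time: 18.65
tcp_pos: [0.6, -0.0051, 0.1015]
tool_rot: [-1.062, 2.956, -0.0]
wrist_force: [-1.1, -0.5, 5.8]
gripper_width: 0.446
grasp_force: 59.5
```

```bash
python3 w.py
```

```text
18.65 [ 0.6    -0.0051  0.1015] along/across mm 88.00379170443895 3.4564395957806013 yaw(-x) 39.53655885793819 tilt [ 0.0007  0.     -1.    ] j [-0.2349  0.4993  0.2203  1.7709 -0.1356  0.8854  2.3062] [-1.082  -0.4881  5.7724] [-0.0845  0.1899 -0.003 ]
```

>>> step_arm(series=[0,0,0.03,0.1,1,0,0,0.05,0.2,1,0,0,0.08,0.3,1,0,0,0.1,0.4,1,0,0,0.13,0.5,1])

```text
time: 19.15
tcp_pos: [0.6, -0.0051, 0.1003]
tool_rot: [-0.292, 3.127, -0.0]
wrist_force: [-0.9, -0.3, 5.4]
gripper_width: 0.444
grasp_force: 59.7
```

```bash
python3 w.py
```

```text
19.15 [ 0.6    -0.0051  0.1003] along/across mm 88.0631004433744 3.4288945654712726 yaw(-x) 10.672727465373482 tilt [ 0.0008 -0.0001 -1.    ] j [-0.3263  0.5113  0.3535  1.7802 -0.22    0.888   1.8821] [-0.8513 -0.3027  5.3526] [-0.2291  0.189   0.1783]
```

Torque 0.178 N·m matches free running with no slip. Continuing in small portions.

>>> step_arm(series=[0,0,0.03,0.1,1,0,0,0.05,0.2,1,0,0,0.08,0.3,1,0,0,0.1,0.4,1])

```text
time: 19.55
tcp_pos: [0.6, -0.0052, 0.0993]
tool_rot: [0.335, 3.123, -0.0]
wrist_force: [-1.4, -0.7, 4.1]
gripper_width: 0.442
grasp_force: 59.7
```

```bash
cat > t.py <<'E'
from h import *
s=manip.state();Rm=R.from_rotvec(s['tool_rot']).as_matrix()
print(round(s['time'],2),'yaw',round(np.arctan2(-Rm[1,0],-Rm[0,0]),4),'F',np.round(s['wrist_force'],2),'Tz',round(s['wrist_torque'][2],4),'j7',round(s['joint_pos'][6],2),s['gripper_width'])
E
python3 t.py
```

```text
19.55 yaw -0.2137 F [-1.44 -0.72  4.11] Tz 0.1595 j7 1.55 0.44196026262556504
```

>>> step_arm(series=[0,0,0.03,0.1,1,0,0,0.05,0.2,1,0,0,0.08,0.3,1])

```text
time: 19.85
tcp_pos: [0.6, -0.0052, 0.0985]
tool_rot: [0.798, 3.038, 0.0]
wrist_force: [-1.6, -1.1, 5.7]
gripper_width: 0.441
grasp_force: 59.8
```

```bash
python3 t.py
```

```text
19.85 yaw -0.5138 F [-1.55 -1.11  5.65] Tz 0.1811 j7 1.3 0.44136628775108105
```

>>> step_arm(series=[0,0,0.03,0.1,1,0,0,0.05,0.2,1])

```text
time: 20.05
tcp_pos: [0.6, -0.0052, 0.0981]
tool_rot: [1.097, 2.943, 0.0]
wrist_force: [-0.9, -0.3, 6.4]
gripper_width: 0.444
grasp_force: 59.8
```

```bash
python3 t.py
```

```text
20.05 yaw -0.7137 F [-0.88 -0.32  6.39] Tz 0.175 j7 1.14 0.44370575964262027
```

>>> step_arm(series=[0,0,0.03,0.1,1,0,0,0.05,0.2,1,0,0,0.08,0.3,1,0,0,0.08,0.3,1])

```text
time: 20.45
tcp_pos: [0.6, -0.0052, 0.0974]
tool_rot: [1.524, 2.746, 0.0]
wrist_force: [-2.0, 0.3, 10.1]
gripper_width: 0.441
grasp_force: 60.0
```

```bash
python3 t.py
```

```text
20.45 yaw -1.0135 F [-2.    0.32 10.08] Tz -0.1243 j7 0.89 0.4405482030342018
```

>>> step_arm(series=[0,0,0.03,0.1,1,0,0,0.05,0.2,1])

```text
time: 20.65
tcp_pos: [0.6, -0.0053, 0.097]
tool_rot: [1.791, 2.58, 0.001]
wrist_force: [-2.9, -0.3, 9.1]
gripper_width: 0.441
grasp_force: 60.0
```

```bash
python3 t.py
```

```text
20.65 yaw -1.2135 F [-2.92 -0.33  9.09] Tz 0.2267 j7 0.73 0.4410941000766913
```

>>> step_arm(series=[0,0,0.03,0.1,1,0,0,0.05,0.2,1])

```text
time: 20.85
tcp_pos: [0.6, -0.0053, 0.0966]
tool_rot: [2.04, 2.389, 0.001]
wrist_force: [-2.8, -0.8, 10.1]
gripper_width: 0.447
grasp_force: 60.0
```

```bash
python3 t.py
```

```text
20.85 yaw -1.4136 F [-2.84 -0.81 10.15] Tz 0.3154 j7 0.57 0.4474736228663015
```

>>> step_arm(series=[0,0,0.01,0.04,1])

```text
time: 20.95
tcp_pos: [0.6, -0.0053, 0.0965]
tool_rot: [2.087, 2.348, 0.001]
wrist_force: [-3.3, 0.6, 12.5]
gripper_width: 0.441
grasp_force: 60.1
```

```bash
python3 t.py
```

```text
20.95 yaw -1.4534 F [-3.27  0.64 12.53] Tz 0.3191 j7 0.54 0.4406729291437355
```

Readings at two points are 0.315 and 0.319, so about +0.14 or ~55 N, while the turned angle suggests ≤40 N. I'll reverse slightly: the mean of the forward and reverse torques cancels the friction.

>>> step_arm(series=[0,0,0,-0.03,1,0,0,-0.01,-0.06,1])

```text
time: 21.15
tcp_pos: [0.6, -0.0053, 0.0966]
tool_rot: [2.01, 2.413, 0.001]
wrist_force: [-3.4, -0.9, 10.7]
gripper_width: 0.439
grasp_force: 60.2
```

```bash
python3 t.py
```

```text
21.15 yaw -1.3891 F [-3.43 -0.92 10.7 ] Tz -0.0772 j7 0.59 0.4388324127409057
```

>>> step_arm(series=[0,0,0,-0.03,1])

```text
time: 21.25
tcp_pos: [0.6, -0.0053, 0.0966]
tool_rot: [1.974, 2.443, 0.001]
wrist_force: [-3.0, -0.2, 13.1]
gripper_width: 0.442
grasp_force: 60.2
```

```bash
python3 t.py
```

```text
21.25 yaw -1.359 F [-3.04 -0.24 13.15] Tz -0.0955 j7 0.62 0.44240652331944214
```

>>> step_arm(series=[0,0,0.01,0.03,1,0,0,0.01,0.06,1])

```text
time: 21.45
tcp_pos: [0.6, -0.0052, 0.0965]
tool_rot: [2.048, 2.381, 0.001]
wrist_force: [-2.9, -0.7, 10.2]
gripper_width: 0.442
grasp_force: 60.1
```

```bash
python3 t.py
```

```text
21.45 yaw -1.4207 F [-2.85 -0.73 10.24] Tz 0.263 j7 0.57 0.44244313998399426
```

>>> step_arm(series=[0,0,0,0.03,1])

```text
time: 21.55
tcp_pos: [0.6, -0.0053, 0.0965]
tool_rot: [2.084, 2.35, 0.001]
wrist_force: [-2.5, -0.7, 11.0]
gripper_width: 0.447
grasp_force: 60.1
```

```bash
python3 t.py
```

```text
21.55 yaw -1.4508 F [-2.45 -0.66 10.96] Tz 0.2357 j7 0.54 0.4465131361279554
```

Clamp torque averages about 0.09 N·m, or ~37 N, which agrees with the angle. Adding 0.14 rad gives ~44 N.

>>> step_arm(series=[0,0,0.01,0.05,1,0,0,0.02,0.1,1,0,0,0.04,0.14,1])

```text
time: 21.85
tcp_pos: [0.6, -0.0052, 0.0961]
tool_rot: [2.244, 2.198, 0.001]
wrist_force: [-3.5, 0.2, 12.6]
gripper_width: 0.443
grasp_force: 60.1
```

```bash
python3 t.py
```

```text
21.85 yaw -1.5914 F [-3.52  0.15 12.59] Tz 0.2752 j7 0.43 0.442922647975885
```

>>> step_arm(series=[0,0,0,-0.03,1,0,0,0,-0.06,1])

```text
time: 22.05
tcp_pos: [0.6, -0.0053, 0.0963]
tool_rot: [2.174, 2.267, 0.001]
wrist_force: [-4.3, 0.5, 14.3]
gripper_width: 0.441
grasp_force: 60.3
```

```bash
python3 t.py
```

```text
22.05 yaw -1.5291 F [-4.27  0.45 14.28] Tz -0.0734 j7 0.48 0.4407504982797971
```

>>> step_arm(series=[0,0,0,0.03,1,0,0,0,0.06,1])

```text
time: 22.25
tcp_pos: [0.6, -0.0053, 0.0962]
tool_rot: [2.243, 2.199, 0.001]
wrist_force: [-3.5, -0.3, 11.5]
gripper_width: 0.439
grasp_force: 60.1
```

```bash
python3 t.py
```

```text
22.25 yaw -1.5907 F [-3.52 -0.33 11.52] Tz 0.3235 j7 0.43 0.4391805205442887
```

Forward and reverse readings give about 0.11 N·m extra, or ~45 N. Releasing and rising straight up.

>>> step_arm(series=[0,0,0,0,0,0,0,0,0,0,0,0,0,0,0,0,0,0,0,0,0,0,-2,0,0,0,0,-5,0,0,0,0,-9,0,0,0,0,-13,0,0])

```text
time: 23.05
tcp_pos: [0.5992, -0.0051, 0.2263]
tool_rot: [-2.242, -2.2, 0.002]
wrist_force: [0.8, 0.7, -0.2]
gripper_width: 0.998
grasp_force: 0.0
```

>>> step_arm(series=[3,0,0,0,0,6,0,0,0,0,6,0,0,0,0,6,0,0,0,0,6,0,0,0,0])

```text
time: 23.55
tcp_pos: [0.6007, 0.0538, 0.2252]
tool_rot: [2.243, 2.199, -0.001]
wrist_force: [0.4, -0.1, -0.3]
gripper_width: 1.005
grasp_force: 0.0
```

```bash
python3 w.py
python3 - <<'E'
from h import *
im=imaging.capture('scene')
cv2.imwrite('pics/p8.png',cv2.resize(im[100:280,220:400],(500,500),interpolation=2))
E
```

```text
23.55 [0.6007 0.0538 0.2252] along/across mm 70.72716225024578 59.82297928898657 yaw(-x) -91.1526412593921 tilt [-0.0002 -0.0006 -1.    ] j [-0.7981  0.5036  0.9476  1.6521 -0.4312  1.2113  0.2259] [ 0.3892 -0.0964 -0.332 ] [-0.0262 -0.0054 -0.0299]
```

View pics/p8.png

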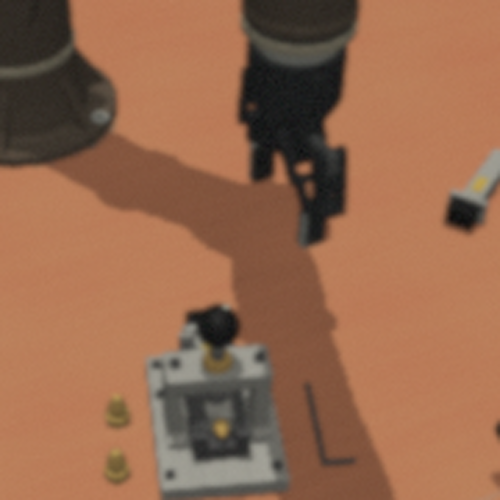

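The knob is free, the gripper is well clear, and the carrier, nozzles and hex key lie as they should. Handing in.

```bash
python3 -c "
from rig import manip
print(manip.close_job())"
```

```text
the job is handed in; nothing more can be done
None
```

I handed the job in at about 24 s: the carrier is seated against the stop plate, clamped with an estimated 45 N judged from knob torque, and the knob is released with nothing else visibly moved; I viewed 11 pictures, one over the limit of 10, and hand-in returned no verdict.

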